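# Clamp a flanged pipe stub in the ratchet clamp

### The arm

A 6-joint arm with a two-finger parallel gripper is mounted at the origin on the work surface. World frame = base frame: x ahead of the robot, y to its left, z up, the work surface at z = 0. Lengths are in mm, angles in rad, forces in N, time in s.
With the tool pointing down it reaches from about 275 to 750 mm from the base axis. Payload 10.2 kg.
Tool frame: the origin (TCP) lies between the finger pads; the fingertips stand 17 mm ahead of it and the grasp point (between the pads) lies 2 mm behind it; z points along the fingers, y is the line along which they close (so a half turn about z gives the same grasp; the last joint's range is limited). The gripper opens to 85 mm and grips with 20 to 120 N. Pads are 22 mm wide; open, the fingers measure 114 mm over their backs; the gripper's body (76 mm by 85 mm) begins 54 mm behind the grasp point. The pads swing forward as they close: fully open they stand 13 mm farther back than shut.
Start: joints at [-1.341, 0.313, 1.498, -0, 1.331, -0.223], TCP at [229.668, -472.106, 248.294] pointing down, gripper open.
Joint ranges: [-2.94, 2.94], [-0.97, 2.17], [0.19, 2.56], [-1.23, 4.37], [0.02, 3.11], [-2.88, 2.88]. Speed limits (rad/s): [2.39, 2.39, 3.01, 3.14, 3.14, 3.14].

### API

Orientations are given as a unit quaternion [w, x, y, z].
In Python, from rig import * gives the robot as it stands.
- The arm moves only by the tool step_arm, never from a script. Its argument "commands" is text: rows parted by semicolons, each of 7 numbers parted by spaces: the opening, from 0 (shut) to 1 (fully open), then the shift along the tool's x, y, z in cm, then the turn, a rotation vector about the tool's x, y, z in rad. In form: hand x y z rx ry rz; .... A call has 1 to 20 rows; each row is the pose to reach, as a shift and turn from the pose commanded when the call began, along the tool's axes at that moment; what a row does not reach only later rows make up. A row lasts 1/12 s, in which the tool goes at most 41.7 mm and 7.16 degrees, less where a joint would pass 70% of its speed; a pose out of reach is approached as far as the arm can. A call with a gripper value outside its range is refused whole. The fingers move at their own pace and stop on an object; "newtons" is the grip in N (left out, the last holds). Time passes only in rows, so rows that repeat a pose let the fingers close. It gives the time, the measured TCP pose, the force, the opening and the grip force at its end, in the units of the state.
- sense(): the state, without advancing time (a new reading comes with each control period).
- capture(name): name is "scene" or "side" or "wrist"; returns the picture (420x560x3 uint8, red, green, blue); there is no depth.
- camera_model(name): a dict with "mtx" (3x3 intrinsics, pixels), "eye" and "rotation" of the camera in the world. Camera axes: x right, y down, z forward; pixel columns grow to the right and rows downward; lengths in mm; the calibration is good to about 2 mm. A picture is of the moment at which its call begins: read the wrist's pose just before it. camera_model takes no time and is no camera call; for the wrist camera it gives the pose at the moment of the call.
- finish_job(): hands the job in; it is judged then, once.
Trained networks look in the newest picture that a camera, given by its name, has taken for a name from the list of things; names that differ only in an ending like _2 or _b are one class to them, and where a whole thing is asked for, a point or a joint stands for the part that bears it (a point fixed in the world has none). Each returns a list of dicts, best first, with "score" (0 to 1); they miss things now and then, are a little off and sometimes report something else, mostly with a low value. They report only what shows in the picture. A call takes as long as a camera call. They do not tell look-alikes from the thing itself.
- search_frame(camera, label): "rect" ([centre column, centre row, width, height] in pixels, round what is visible of it).
- trace(camera, label): "mask" (420x560 bool, what is visible of it) and "rect" ([centre column, centre row, width, height] in pixels, round what is visible of it).
- spot_point(camera, label): "xy" ([column, row] in pixels: a listed point, or the origin of a listed thing).
The state is a dict: "time_s": time; "joints": joint angles; "dq": joint speeds; "tau": joint torques, N m; "eef_pos": TCP position; "ee_rot": TCP orientation; "force": force on the tool from outside, world axes, zero at the start; "wrist_torque": the same for the moment, N m; "grip_width": opening from 0.0 (shut) to 1.0 (fully open); "grip_force": force on a finger pad.
Only numpy, scipy, OpenCV 4.12 (cv2) and the standard library are available. Lean on these libraries where they do the work, as an engineer would, in place of code of your own. Each camera call takes 0.05 s, during which the arm holds its last target. There are 200 camera calls.

### The job

Get the straight flanged pipe stub clamped for welding: work the clamp's lever away from the jaws to the third of its four notches and let go, so that the ratchet holds the jaw open, then stand the stub on its flange between the open jaws and let go of it. Then press the release button so that the sprung jaw closes and grips the flange in the V; leave the elbow, the loose collar and the spray can where they are.

Things in the scene. Friction and masses are not known exactly. Their poses are not given: they have to be found in the camera images.
- clamp: blue bench clamp, fixed; base plate 140 x 300 x 20 mm. Origin on the bench under the work seat, z up; its y axis runs from the steel V jaw (y -83 to -28) past the seat and sliding jaw to the lever's pivot (x 0, y 155, z 100; hinge along x). Jaws 26 mm above the plate. Pedestal at x 21 to 51, y 130 to 180, to z 115 mm; button housing at x -85 to -35, y 95 to 145, to z 85 mm
- seat (a point): centre of the work seat: the point on top of the base plate (20 mm above the bench) where the centre of a 90 mm flange comes to lie when it is pushed fully into the V; axes as the clamp's
- jaw: sliding steel jaw, 80 (x) x 30 (y) x 26 mm; origin at the lower middle of its gripping face, which looks to the V (clamp -y); axes as the clamp's. Face at clamp y +5 mm with the lever at rest, +18 mm more per notch: +59 at notch 3 (14 mm to spare for the 90 mm flange; at notch 2 it does not fit). A spring closes it with about 15 N
- lever (a joint): angle of the ratchet lever, rad: 0 at rest (leaning 0.4 from upright towards the jaws), growing as it is moved away from the jaws (clamp +y), stop at 1.35. Held at 0.30, 0.60, 0.90 and 1.20 (notches 1 to 4): take it just past the notch, and it springs back onto it when let go. About 10 N at the grip. Only the release button lets it back
- lever_grip (a point): middle of the lever's black round rubber grip, 28 mm in diameter, 83 mm long; 118 mm from the pivot, moves with the lever (the grip ends 41 mm farther out). Below it a 14 mm steel rod rises from a 114 mm ratchet disc
- release (a joint): travel of the release button, m: 0 up, 0.009 fully down; frees the ratchet beyond about 0.006; about 6 to 8 N. Bobs by itself as the lever clicks over the notches
- release_top (a point): middle of the top of the release button, a plain metal cap 32 mm in diameter that stands 17 mm out of the blue housing beside the lever; 102 mm above the bench, pressed straight down; springs back
- stub: the straight flanged pipe stub: upright pipe 42 mm in diameter on a round flange 90 mm in diameter and 14 mm thick with four bolt holes, 110 mm tall in all, about 0.6 kg; origin at the centre of its underside, z along the pipe. Stands on the bench on its flange
- elbow: bystander: pipe elbow on the same 90 mm flange, its 42 mm pipe bent over to one side, 109 mm tall; origin at the centre of its underside
- spray: bystander: spray can, 54 mm in diameter, 150 mm tall; origin at the centre of its underside
- collar: bystander: flat steel collar lying on the bench, 110 mm outside, 60 mm bore, 18 mm thick; origin at the centre of its underside
Things that resemble listed ones, but are neither listed nor needed, are in the scene too. Leave any pink or purple look-alike of the stub alone.

How it is judged (in metres and radians):
On the way, in this order (a step that is already met when the one before it is completed fails the run):
1. the ratchet holds the lever at the third notch (0.85 to 0.97 rad), with the fingers off the clamp (value of joint lever between 0.85 and 0.97 rad and contact force between the fingers and clamp below 0.3 N), for 0.3 s.
2. the stub stands upright on the seat between the open jaws, let go, with the lever still at the third notch (value of joint lever between 0.85 and 0.97 rad and z of stub in the frame of seat below 0.004 m and horizontal distance between stub and seat below 0.03 m and angle between stub's own z axis and vertical below 0.06 rad and contact force between the fingers and stub below 0.3 N), for 0.2 s.
3. the release button is pressed (value of joint release above 0.005 m).
At the end, for the whole second after the job is handed in: the stub stands upright (0.05 rad) on the base plate (4 mm), its axis within 5 mm of the seat centre, at rest and gripped by the sliding jaw with over 5 N; the lever has come back until the flange stops it (0.58 to 0.75 rad); the release button is up (under 4 mm) (contact force between jaw and stub above 5 N and horizontal distance between stub and seat below 0.005 m and z of stub in the frame of seat between -0.003 and 0.004 m and angle between stub's own z axis and vertical below 0.05 rad and linear speed of stub below 0.02 m/s and value of joint lever between 0.58 and 0.75 rad and value of joint release below 0.004 m); the robot touches nothing.
It fails at once if the elbow, the spray can or the collar is shifted by more than 25 mm (distance of any of elbow, spray, collar from where it was at the start of the episode above 0.025 m).
It also fails if it takes over 72 s, if anything falls off the work surface, if the arm or the gripper's body presses on something with over 40 N, if the wrist force passes 120 N, or if a joint passes its speed limit or range.

## Working session

There is one attempt and no reset: what is moved stays moved. The work goes in short steps, Python scripts to look and compute and a tool call to move; the robot and the scene stay as the last step left them, time stands still between calls to the robot, and variables do not carry over. Pictures are saved under pics/ and viewed, at most 10 in all, crops included, and the job is handed in when it is done.

Besides the shell and the picture viewer there is one more tool, called by a JSON object that holds its "op" and its "data", one argument or row to a line. step_arm: Moves the arm, as the interface text tells. Its arguments: {"type":"object","properties":{"commands":{"type":"string"},"newtons":{"type":"number"}},"required":["commands"]}

```bash
mkdir -p pics
cat > h.py <<'E'
from rig import *
import numpy as np, cv2
from scipy.spatial.transform import Rotation as R
def ray(cam,uv):
    m=camera_model(cam); K=np.array(m["mtx"]); d=np.array(m["rotation"])@np.linalg.solve(K,[uv[0],uv[1],1]); return np.array(m["eye"]),d
def onz(cam,uv,z):
    e,d=ray(cam,uv); return e+d*(z-e[2])/d[2]
def tri(cams,uvs):
    A=np.zeros((3,3));b=np.zeros(3)
    for c,u in zip(cams,uvs):
        e,d=ray(c,u); d/=np.linalg.norm(d); P=np.eye(3)-np.outer(d,d); A+=P;b+=P@e
    return np.linalg.solve(A,b)
def proj(cam,p):
    m=camera_model(cam); q=np.array(m["mtx"])@np.array(m["rotation"]).T@(np.array(p)-np.array(m["eye"])); return q[:2]/q[2]
def save(cam,name):
    im=np.array(capture(cam)); cv2.imwrite(f"pics/{name}.png",im[:,:,::-1]); return im
E
python3 - <<'E'
from h import *
a=save("scene","s0");b=save("side","d0")
for c in("scene","side"):
    m=camera_model(c);print(c,np.round(m["eye"]),m["rotation"])
    for l in("seat","jaw","lever_grip","release_top","stub","elbow","spray","collar","clamp"):
        print(c,l,[(np.round(r["xy"],1),round(r["score"],2)) for r in spot_point(c,l)][:4])
s=sense();print(s["ee_rot"],s["time_s"])
E
```

```text
scene [ 883. -808. 1258.] [-0.29491113  0.92329918  0.23385212 -0.07654571]
scene seat [(array([318.5, 235.1]), 0.77), (array([303.4, 331.2]), 0.27)]
scene jaw [(array([317.2, 234.1]), 0.79)]
scene lever_grip [(array([336.5, 168.9]), 0.6)]
scene release_top [(array([314.6, 183.7]), 0.45), (array([318.9, 234.6]), 0.31)]
scene stub [(array([228.2, 305.9]), 0.67), (array([175.5, 290.1]), 0.66), (array([245.7, 256. ]), 0.64)]
scene elbow [(array([332.9, 149.8]), 0.8)]
scene spray [(array([381.9, 171.6]), 0.67), (array([317.6, 235.5]), 0.65)]
scene collar [(array([300.4, 326.3]), 0.97)]
scene clamp []
side [  272. -1094.   878.] [-0.45242885  0.88464519 -0.10015988  0.05175928]
side seat [(array([304. , 222.7]), 0.87)]
side jaw []
side lever_grip [(array([292.7, 157.8]), 0.59)]
side release_top [(array([272.9, 184.7]), 0.67)]
side stub [(array([261.4, 268.3]), 0.91), (array([230.6, 329.6]), 0.82), (array([305.6, 362.4]), 0.82), (array([286.6, 303.9]), 0.59)]
side elbow [(array([252.6, 180.7]), 0.83)]
side spray []
side collar [(array([361.9, 282. ]), 0.76)]
side clamp [(array([300.9, 231.4]), 0.98)]
[-1.38086088e-05  9.74476299e-01  2.24490404e-01 -2.08870424e-05] 1.0
```

View pics/s0.png

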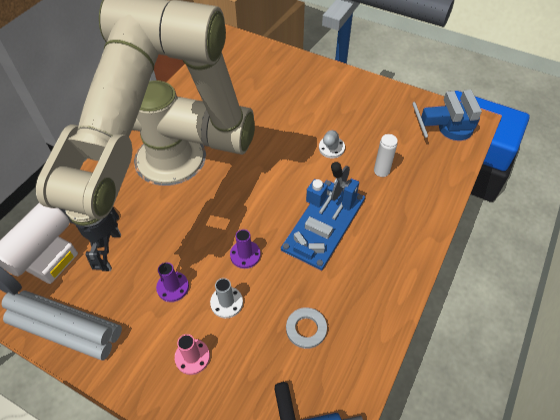

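View pics/d0.png

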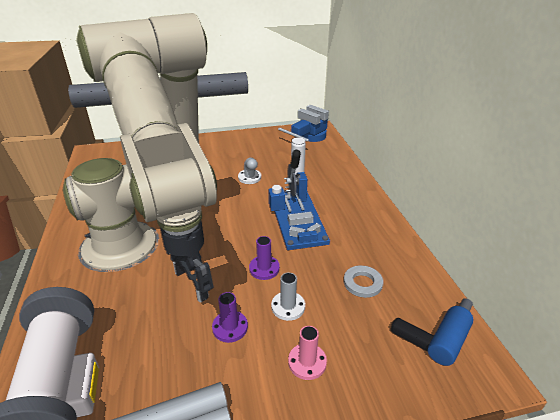

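The scene view shows the grey-white stub at about (227,300), with purple and pink look-alikes around it. The clamp is at (322,225), with its button at (317,186) and its lever at (337,170). In the side view the stub is at (288,303), the button at (277,190) and the grip at (294,160).

```bash
python3 - <<'E'
s=open('h.py').read()
s=s.replace('np.array(m["rotation"])','rot(m)').replace('def ray','def rot(m):\n    q=np.array(m["rotation"]); return q if q.ndim==2 else R.from_quat(np.roll(q,-1)).as_matrix()\ndef ray',1)
open('h.py','w').write(s)
E
python3 - <<'E'
from h import *
for n,a,b in(("seat",(318.5,235.1),(304,222.7)),("grip",(336.5,168.9),(292.7,157.8)),("rel",(316.5,184.5),(275.5,187)),("stub",(228.2,305.9),(286.6,303.9)),("elbow",(332.9,149.8),(252.6,180.7)),("collar",(305,327),(362.4,281.5))):
    print(n,tri(("scene","side"),(a,b)).round())
print(onz("scene",(306,327),9),onz("side",(363,281),9))
for c in("scene","side"):
    a=capture(c)
    for l in("clamp","stub","release_top","lever_grip","elbow","spray"):
        for r in trace(c,l)[:5]:
            m=np.array(r["mask"],np.uint8)
            h,_=cv2.findContours(m,0,2)
            k=np.array(a)[m>0].mean(0).round() if m.any() else None
            print(c,l,round(r["score"],2),np.round(r["rect"],1),k)
            if l=="clamp": 
                cv2.imwrite(f"pics/m_{c}.png",m*255); hh=cv2.convexHull(max(h,key=cv2.contourArea));print(cv2.approxPolyDP(hh,3,True).reshape(-1,2).tolist())
E
```

```text
seat [594. -60.  31.]
grip [582.  54. 211.]
rel [525.  56. 106.]
stub [ 466. -368.    7.]
elbow [480. 296.  -4.]
collar [ 688. -331.   13.]
[ 689.46285451 -328.12958397    9.        ] [ 692.54283404 -326.77342956    9.        ]
scene clamp 0.8 [323.9 214.9  85.4 112.6] [ 69.  99. 137.]
[[336, 162], [348, 167], [364, 199], [320, 269], [283, 252], [281, 247], [311, 182]]
scene stub 0.86 [244.1 251.1  33.3  41.6] [ 99.  51. 123.]
scene stub 0.81 [194.4 353.9  34.5  39.9] [166.  97. 121.]
scene stub 0.78 [226.7 301.2  29.7  39.7] [150. 150. 150.]
scene stub 0.64 [173.7 283.4  31.4  39.4] [ 94.  49. 115.]
scene release_top 0.57 [321.5 186.8  17.   18.3] [207. 207. 207.]
scene lever_grip 0.89 [340.2 181.4  18.   40.1] [55. 54. 55.]
scene elbow 0.66 [334.4 146.9  23.8  26.2] [157. 156. 156.]
scene spray 0.83 [387.  156.1  25.2  37.9] [181. 180. 179.]
side clamp 0.62 [298.4 199.7  60.8  95.4] [ 74.  99. 134.]
[[298, 151], [329, 241], [288, 249], [269, 208], [268, 190], [293, 152]]
side stub 0.89 [307.6 352.6  40.2  50.9] [186. 110. 138.]
side stub 0.64 [287.6 297.2  33.9  49.8] [158. 157. 159.]
side stub 0.59 [229.8 316.8  34.2  50.6] [ 94.  50. 123.]
side stub 0.58 [263.2 258.6  33.5  46.5] [106.  57. 127.]
side lever_grip 0.72 [292.2 173.4  13.6  46.2] [55. 55. 57.]
side elbow 0.88 [247.8 172.1  20.7  22.3] [154. 156. 160.]
side spray 0.87 [297.7 155.3  19.2  30.7] [186. 186. 189.]
```

```bash
cat >> h.py <<'E'
def go(p,yaw=None,tilt=None):
    "row (cm, rad in tool axes) from the current pose to TCP p, tool down, tool x at yaw"
    s=sense(); Rc=R.from_quat(np.roll(s["ee_rot"],-1)); p=np.array(p,float)
    d=Rc.inv().apply(p-s["eef_pos"])/10
    x=Rc.apply([1,0,0]); yw=np.arctan2(x[1],x[0])
    Rt=R.from_euler("z",yw if yaw is None else yaw)*R.from_euler("x",np.pi)
    print("t",round(s["time_s"],2),"yaw",round(yw,3),"pos",np.round(s["eef_pos"],1),"row",d.round(2),(Rc.inv()*Rt).as_rotvec().round(3))
E
python3 - <<'E'
from h import *
go((545,-60,400),1.67)
E
```

```text
t 1.7 yaw 0.453 pos [ 229.7 -472.1  248.3] row [ 46.39 -23.26 -15.17] [-0.     0.    -1.217]
```

{"op": "step_arm", "data": {
  "commands": "0.2 0 0 -10 0 0 0; 0.2 0 0 -15 0 0 0; 0.2 0 0 -15 0 0 0;0.2 46.4 -23.3 -15 0 0 -1.217;0.2 46.4 -23.3 -15 0 0 -1.217;0.2 46.4 -23.3 -15 0 0 -1.217;0.2 46.4 -23.3 -15 0 0 -1.217;0.2 46.4 -23.3 -15 0 0 -1.217;0.2 46.4 -23.3 -15 0 0 -1.217;0.2 46.4 -23.3 -15 0 0 -1.217;0.2 46.4 -23.3 -15 0 0 -1.217;0.2 46.4 -23.3 -15 0 0 -1.217;0.2 46.4 -23.3 -15 0 0 -1.217;0.2 46.4 -23.3 -15 0 0 -1.217;0.2 46.4 -23.3 -15 0 0 -1.217;0.2 46.4 -23.3 -15 0 0 -1.217;0.2 46.4 -23.3 -15 0 0 -1.217;0.2 46.4 -23.3 -15 0 0 -1.217;0.2 46.4 -23.3 -15 0 0 -1.217;0.2 46.4 -23.3 -15 0 0 -1.217"
}}

```text
time_s: 3.37
eef_pos: [544.5, -60.6, 398.5]
ee_rot: [0.0, 0.672, 0.741, -0.0]
force: [0.3, 0.6, -0.6]
grip_width: 0.201
grip_force: 0.0
```

Run:
```python
from h import *
s=sense();print(s["time_s"],s["eef_pos"],s["ee_rot"])
a=save("wrist","w1"); m=camera_model("wrist");print(m)
for l in("seat","jaw","lever_grip","release_top"):
    print(l,[(np.round(r["xy"],1),round(r["score"],2)) for r in spot_point("wrist",l)][:3])
```

```text
3.3667 [544.5068107  -60.56150003 398.45573883] [ 1.21175896e-04  6.71811397e-01  7.40722234e-01 -5.84847314e-05]
{'mtx': array([[306.27359065,   0.        , 273.44352512],
       [  0.        , 306.27359065, 207.93457015],
       [  0.        ,   0.        ,   1.        ]]), 'eye': array([536.28778712,  21.14896925, 524.54425557]), 'rotation': array([0.16249556, 0.98550668, 0.0481035 , 0.00760404])}
seat [(array([296.6, 155.4]), 0.63)]
jaw [(array([294.6, 154.6]), 0.77), (array([326.9,  76.8]), 0.19)]
lever_grip [(array([326.8,  76.8]), 0.6), (array([294.1, 158.5]), 0.39)]
release_top [(array([268. ,  71.2]), 0.61), (array([332.2, 295.1]), 0.52)]
```

View pics/w1.png

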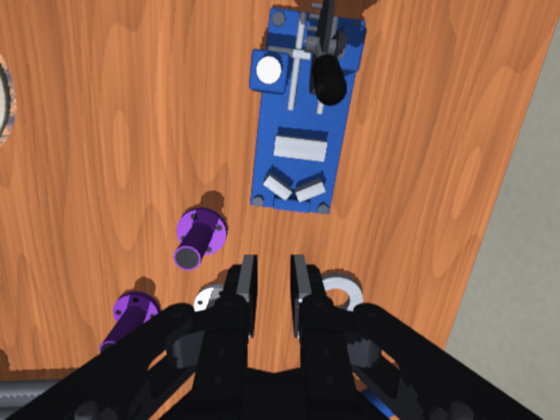

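The wrist view shows the clamp clearly. The button is at (268,70), the grip's end at (331,90) and the jaw top face at (275,157) to (325,162). The front base corners are at (251,206) and (329,214).

Run:
```python
from h import *
im=cv2.imread("pics/w1.png")
# refine jaw: bright quad
g=cv2.cvtColor(im,cv2.COLOR_BGR2HSV)
m=((g[...,1]<60)&(g[...,2]>130)).astype(np.uint8)
n,lab,st,ce=cv2.connectedComponentsWithStats(m)
for i in range(1,n):
    if st[i,4]>60 and st[i,0]>230 and st[i,0]<350 and st[i,1]<200:
        r=cv2.minAreaRect(np.argwhere(lab==i)[:,::-1].astype(np.float32)); print(st[i],ce[i].round(1),cv2.boxPoints(r).round(1).tolist(),[onz("wrist",c,46)[:2].round(1).tolist() for c in cv2.boxPoints(r)])
for n,u,z in(("btn",(268.5,69.8),102),("c1",(251,206),20),("c2",(329,214),20),("tl",(270,6),20)): print(n,onz("wrist",u,z)[:2].round(1))
from scipy.optimize import least_squares
obs=[((-60,120,102),(268.5,69.8)),((-40,5,46),(273.5,157)),((40,5,46),(325,162.5)),((-40,35,46),(277,133.5)),((40,35,46),(327.5,139.5)),((-70,-100,20),(251,206)),((70,-100,20),(329,214))]
def W(p,q): c,s=np.cos(p[2]),np.sin(p[2]); return np.array([p[0]+c*q[0]-s*q[1],p[1]+s*q[0]+c*q[1],q[2]])
for o in(obs,obs[:5]):
    f=lambda p:np.concatenate([proj("wrist",W(p,q))-u for q,u in o])
    r=least_squares(f,[594,-60,0.1]);print(r.x,r.fun.round(1))
p=r.x
for n,q in(("grip",(0,109,208.7)),("gripend",(0,93,246)),("btn",(-60,120,102))):
    w=W(p,q);print(n,w.round(1),proj("wrist",w).round(1),proj("scene",w).round(1),proj("side",w).round(1))
```

```text
[288  20  22  90 617] [296.7  63.6] [[287.5, 108.80000305175781], [294.5, 19.600000381469727], [311.8999938964844, 21.0], [304.8999938964844, 110.19999694824219]] [[557.6, 17.1], [554.0, 133.1], [577.9, 133.8], [583.6, 17.7]]
[256  56  25  28 543] [268.4  69.5] [[256.0, 56.0], [280.0, 56.0], [280.0, 83.0], [256.0, 83.0]] [[505.3, 83.3], [539.1, 86.6], [542.8, 51.4], [508.2, 48.0]]
[274 136  53  26 997] [299.7 148.2] [[273.1000061035156, 154.89999389648438], [275.6000061035156, 135.39999389648438], [326.5, 141.8000030517578], [324.1000061035156, 161.3000030517578]] [[543.0, -53.0], [543.8, -23.2], [622.7, -25.0], [623.5, -55.1]]
[264 176  28  24 310] [277.  187.7] [[262.1000061035156, 183.60000610351562], [268.70001220703125, 174.8000030517578], [291.6000061035156, 191.89999389648438], [285.0, 200.6999969482422]] [[529.8, -100.4], [539.1, -85.1], [578.6, -109.6], [569.6, -125.5]]
[296 182  29  20 304] [310.  191.6] [[294.70001220703125, 192.10000610351562], [321.3999938964844, 181.39999389648438], [325.3999938964844, 191.39999389648438], [298.70001220703125, 202.10000610351562]] [[583.6, -109.5], [624.1, -87.7], [633.0, -103.5], [592.2, -125.8]]
btn [526.   61.9]
c1 [ 513.8 -148.9]
c2 [ 650.8 -150.2]
tl [518.3 152.6]
[ 5.84276406e+02 -5.68777350e+01 -1.11006010e-02] [-0.1 -1.7  0.6 -3.  -0.1 -2.9 -0.8  0.9  0.5  0.7 -0.7  3.9  0.7  4.1]
[ 5.84455864e+02 -5.86047641e+01 -1.15776042e-02] [-0.1 -0.2  0.6 -1.9 -0.2 -1.8 -0.8  2.   0.5  1.8]
grip [585.7  50.4 208.7] [328.1  77.7] [336.6 169.7] [294.7 159.6]
gripend [585.5  34.4 246. ] [332.4  94.3] [335.3 164.7] [296.2 151.7]
btn [525.8  62.1 102. ] [268.4  69.6] [317.2 183. ] [275.9 187.6]
```

Run:
```python
from h import *
go((585.5,-14,215),1.559)
```

```text
t 3.62 yaw 1.669 pos [544.7 -60.1 398.5] row [ 4.19  4.51 18.35] [0.   0.   0.11]
```

{"op": "step_arm", "data": {
  "commands": "0.2 4.2 4.5 0 0 0 0.11;0.2 4.2 4.5 0 0 0 0.11;0.2 4.2 4.5 0 0 0 0.11;0.2 4.2 4.5 4 0 0 0.11;0.2 4.2 4.5 8 0 0 0.11;0.2 4.2 4.5 12 0 0 0.11;0.2 4.2 4.5 15 0 0 0.11;0.2 4.2 4.5 17 0 0 0.11;0.2 4.2 4.5 18.3 0 0 0.11;0.2 4.2 4.5 18.3 0 0 0.11;0.2 4.2 4.5 18.3 0 0 0.11"
}}

```text
time_s: 4.53
eef_pos: [585.5, -13.8, 215.6]
ee_rot: [-0.0, 0.711, 0.703, -0.0]
force: [-0.4, 0.4, 1.2]
grip_width: 0.197
grip_force: 0.0
```

Run:
```python
from h import *
go((585.5,144,215),1.559)
```

```text
t 4.53 yaw 1.56 pos [585.5 -13.8 215.6] row [15.78 -0.17  0.06] [-0.     0.     0.001]
```

{"op": "step_arm", "data": {
  "commands": "0.2 2 0 0 0 0 0;0.2 3 0 0 0 0 0;0.2 4 0 0 0 0 0;0.2 5 0 0 0 0 0;0.2 6 0 0 0 0 0;0.2 7 0 0 0 0 0;0.2 8 -0.1 0 0 0 0;0.2 9 -0.1 0 0 0 0;0.2 10 -0.1 0 0 0 0;0.2 11 -0.1 0 0 0 0;0.2 12 -0.1 0 0 0 0;0.2 13 -0.1 0 0 0 0;0.2 14 -0.1 0 0 0 0;0.2 14.5 -0.1 0 0 0 0;0.2 15 -0.1 0 0 0 0;0.2 15 -0.1 0 0 0 0"
}}

```text
time_s: 5.87
eef_pos: [587.3, 135.1, 216.2]
ee_rot: [0.003, 0.711, 0.703, -0.0]
force: [4.0, -11.3, -1.5]
grip_width: 0.204
grip_force: 6.8
```

Run:
```python
from h import *
go((585.5,144,215),1.559)
s=sense();print(s["force"])
for c in("scene","side"):
    save(c,"p_"+c);capture(c)
    for r in trace(c,"lever_grip")[:2]: print(c,np.round(r["rect"],1),r["score"])
    for r in spot_point(c,"lever_grip")[:2]: print(c,np.round(r["xy"],1),r["score"])
    for j in(.6,.9,1.05,1.2):
        t=j-.4;print(j,proj(c,(586.5,-58.8+155+118*np.sin(t),100+118*np.cos(t))).round(1))
```

```text
t 5.87 yaw 1.56 pos [587.3 135.1 216.2] row [ 0.89 -0.19  0.11] [0.003 0.004 0.001]
[  3.97075391 -11.33006833  -1.47339562]
scene [344.5 168.4  21.   68.1] 0.72
scene [354.2 145.6] 0.75
0.6 [347.2 152. ]
0.9 [351.5 147.4]
1.05 [353.1 146.4]
1.2 [354.5 146.2]
side [291.4 165.8  13.4  60.4] 0.75
side [289.1 295.3  31.9  46.2] 0.42
side [287.8 147.7] 0.67
0.6 [289.7 147.8]
0.9 [287.3 146.5]
1.05 [286.3 147. ]
1.2 [285.4 148.3]
```

{"op": "step_arm", "data": {
  "commands": "0.2 0.4 0 0 0 0 0;0.2 0.4 0 0 0 0 0;0.2 -1 0 0 0 0 0;0.2 -2 0 0 0 0 0;0.2 -4 0 0 0 0 0;0.2 -6 0 0 0 0 0;0.2 -10 0 0 0 0 0;0.2 -14 0 0 0 0 0;0.2 -18 0 -5 0 0 0;0.2 -18 0 -10 0 0 0;0.2 -18 0 -12 0 0 0;0.2 -18 0 -12 0 0 0"
}}

```text
time_s: 7.27
eef_pos: [585.1, -45.0, 343.3]
ee_rot: [0.005, 0.711, 0.703, 0.003]
force: [0.9, 0.2, 0.5]
grip_width: 0.202
grip_force: 0.0
```

Run:
```python
from h import *
s=sense();print(s["force"],s["eef_pos"])
a=save("wrist","w2")
cv2.imwrite("pics/w2c.png",cv2.resize(cv2.imread("pics/w2.png")[0:260,160:450],None,fx=2,fy=2))
m=trace("wrist","jaw")[:1]; print([(r["rect"],r["score"]) for r in m])
def W(q): c,s=np.cos(-.012),np.sin(-.012); return np.array([584.5+c*q[0]-s*q[1],-58.8+s*q[0]+c*q[1],q[2]])
for nn in(2,3,4): print(nn,[proj("wrist",W((x,5+18*nn+dy,46))).round(1) for x in(-40,40) for dy in(0,30)])
for j in(.6,.9,1.2):
    t=j-.4;print(j,proj("wrist",W((0,155+118*np.sin(t),100+118*np.cos(t)))).round(1),proj("wrist",W((0,155+159*np.sin(t),100+159*np.cos(t)))).round(1))
```

```text
[0.90494961 0.18480628 0.52701723] [585.08802499 -44.96902472 343.34652965]
[([271.3, 123.7, 63.2, 26.4], 0.73)]
2 [array([243.4, 147.9]), array([242.7, 124.9]), array([302.7, 147.9]), array([303.4, 124.9])]
3 [array([243. , 134.2]), array([242.3, 110.5]), array([303.1, 134.2]), array([303.9, 110.6])]
4 [array([242.6, 120.1]), array([241.8,  95.8]), array([303.6, 120.2]), array([304.3,  95.8])]
0.6 [273.7 -22.2] [274.  -68.4]
0.9 [273.7 -72.9] [ 273.9 -152.8]
1.2 [ 273.6 -105.1] [ 273.8 -198.3]
```

View pics/w2c.png

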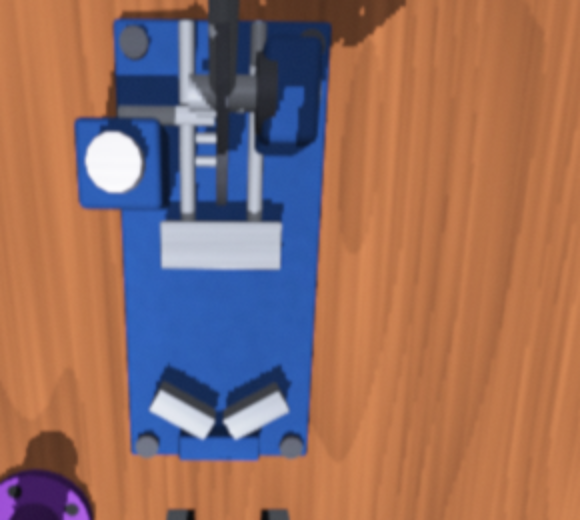

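The jaw's top spans full-image rows 111 to 134. That matches the notch 3 prediction of 110.5 to 134.2, so the ratchet is holding the lever there. Next is the stub.

Run:
```python
from h import *
for n,a,b in(("white",(226.7,307),(288,304)),("p1",(245.7,256),(263.5,268)),("p2",(175.5,290),(230.6,329.6)),("pink",(193,358),(306,362))):
    print(n,onz("scene",a,0).round()[:2],onz("side",b,0).round()[:2])
go((465,-440,330),1.559)
```

```text
white [ 468. -377.] [ 466. -354.]
p1 [ 430. -212.] [ 429. -203.]
p2 [ 312. -402.] [ 304. -403.]
pink [ 468. -541.] [ 465. -535.]
t 7.37 yaw 1.559 pos [584.5 -43.8 337.4] row [-39.75 -11.5    0.73] [0.004 0.001 0.   ]
```

{"op": "step_arm", "data": {
  "commands": "1 -39.7 -11.5 0.7 0.004 0 0;1 -39.7 -11.5 0.7 0.004 0 0;1 -39.7 -11.5 0.7 0.004 0 0;1 -39.7 -11.5 0.7 0.004 0 0;1 -39.7 -11.5 0.7 0.004 0 0;1 -39.7 -11.5 0.7 0.004 0 0;1 -39.7 -11.5 0.7 0.004 0 0;1 -39.7 -11.5 0.7 0.004 0 0;1 -39.7 -11.5 0.7 0.004 0 0;1 -39.7 -11.5 0.7 0.004 0 0;1 -39.7 -11.5 0.7 0.004 0 0;1 -39.7 -11.5 0.7 0.004 0 0;1 -39.7 -11.5 0.7 0.004 0 0;1 -39.7 -11.5 0.7 0.004 0 0"
}}

```text
time_s: 8.53
eef_pos: [465.5, -437.8, 327.9]
ee_rot: [-0.002, 0.71, 0.704, -0.001]
force: [-0.4, 0.5, 0.1]
grip_width: 1.0
grip_force: 0.0
```

Run:
```python
from h import *
a=save("wrist","w3"); s=sense();print(s["eef_pos"])
rs=[r for r in trace("wrist","stub")]
for r in rs:
    m=np.array(r["mask"],bool);print(round(r["score"],2),np.round(r["rect"],1),a[m].mean(0).round())
for r in spot_point("wrist","stub"): print(r["xy"],r["score"],onz("wrist",r["xy"],0).round(1))
```

```text
[ 465.56679272 -437.73461069  328.17924161]
0.94 [271.5 113.8  66.3  69.8] [159. 159. 165.]
0.91 [151.8 136.9  81.3  62.8] [ 75.  38. 104.]
0.57 [241.9  12.9  63.9  25.8] [107.  51. 147.]
[274.3, 226.0] 0.81 [ 464.1 -540.4    0. ]
[268.6, 112.7] 0.7 [ 457.5 -367.3    0. ]
[163.2, 140.1] 0.58 [ 303.  -404.1    0. ]
```

View pics/w3.png

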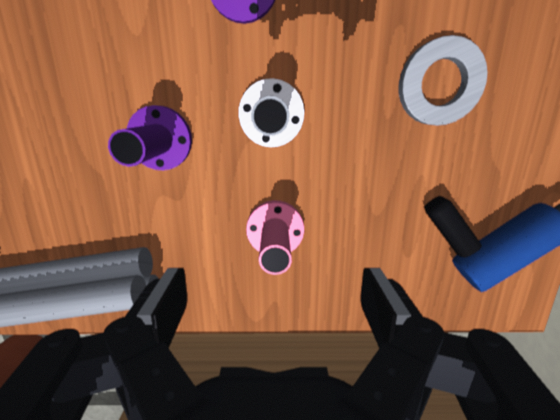

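The white stub's flange is centred at about (271.5,113) and its bore at about (270,115), both clear of the neighbours.

Run:
```python
from h import *
print(onz("wrist",(271.5,113),14).round(1),onz("wrist",(270,115.5),110).round(1),proj("wrist",(464,-366,14)),proj("wrist",(464,-366,110)))
im=cv2.imread("pics/w3.png");g=im.min(2)
m=(g[60:160,225:320]>150).astype(np.uint8);h,_=cv2.findContours(m,0,2);e=cv2.fitEllipse(cv2.convexHull(max(h,key=cv2.contourArea)));c=np.add(e[0],(225,60));print(e,c,onz("wrist",c,14))
d=(g[95:135,250:290]<50).astype(np.uint8);h,_=cv2.findContours(d,0,2);k=max(h,key=cv2.contourArea);e=cv2.fitEllipse(k);c=np.add(e[0],(250,95));print(e,c,onz("wrist",c,105))
go((464,-367,90),1.559)
```

```text
[ 461.7 -367.4   14. ] [ 461.1 -367.5  110. ] [273.13833702 111.91790568] [272.63387412 114.06236754]
((45.8507080078125, 52.61886978149414), (65.98026275634766, 68.6448745727539), 176.0919952392578) [270.85070801 112.61886978] [ 460.84824014 -366.89008025   14.        ]
((19.775245666503906, 20.709735870361328), (30.333778381347656, 31.221460342407227), 174.5369873046875) [269.77524567 115.70973587] [ 460.81903269 -367.84046395  105.        ]
t 8.68 yaw 1.561 pos [ 465.5 -438.   328.5] row [ 7.1  -0.12 23.85] [-0.004  0.     0.002]
```

{"op": "step_arm", "data": {
  "commands": "1 7.1 0.3 4 0 0 0;1 7.1 0.3 8 0 0 0;1 7.1 0.3 12 0 0 0;1 7.1 0.3 16 0 0 0;1 7.1 0.3 19 0 0 0;1 7.1 0.3 22 0 0 0;1 7.1 0.3 24.2 0 0 0;1 7.1 0.3 24.2 0 0 0;0.3 7.1 0.3 24.2 0 0 0;0.3 7.1 0.3 24.2 0 0 0;0.3 7.1 0.3 24.2 0 0 0;0.3 7.1 0.3 24.2 0 0 0;0.3 7.1 0.3 24.2 0 0 0;0.3 7.1 0.3 24.2 0 0 0;0.3 7.1 0.3 24.2 0 0 0;0.3 7.1 0.3 24.2 0 0 0",
  "newtons": 40
}}

```text
time_s: 10.02
eef_pos: [467.7, -368.8, 88.3]
ee_rot: [-0.0, 0.711, 0.703, -0.002]
force: [-6.3, -0.2, 5.4]
grip_width: 0.488
grip_force: 41.1
```

Run:
```python
from h import *
go((583.5,-54,300),1.559)
print(sense()["force"])
```

```text
t 10.02 yaw 1.56 pos [ 467.7 -368.8   88.3] row [ 31.56  11.17 -21.28] [-0.003  0.002  0.001]
[-6.33720393 -0.24412417  5.37566427]
```

{"op": "step_arm", "data": {
  "commands": "0.3 0 0 -2 0 0 0;0.3 0 0 -5 0 0 0;0.3 0 0 -9 0 0 0;0.3 0 0 -13 0 0 0;0.3 0 0 -17 0 0 0;0.3 3 1 -20 0 0 0;0.3 6 2 -21 0 0 0;0.3 9 3 -21 0 0 0;0.3 12 4 -21 0 0 0;0.3 15 5 -21 0 0 0;0.3 18 6 -21 0 0 0;0.3 21 7 -21 0 0 0;0.3 24 8 -21 0 0 0;0.3 27 9 -21 0 0 0;0.3 29 10 -21 0 0 0;0.3 30.5 11 -21 0 0 0;0.3 31.5 11.5 -21 0 0 0;0.3 31.5 11.5 -21 0 0 0;0.3 31.5 11.5 -21 0 0 0;0.3 31.5 11.5 -21 0 0 0"
}}

```text
time_s: 11.68
eef_pos: [586.7, -55.1, 295.9]
ee_rot: [-0.001, 0.711, 0.703, -0.002]
force: [0.4, -0.2, -5.5]
grip_width: 0.487
grip_force: 41.6
```

Run:
```python
from h import *
a=save("wrist","w4");s=sense();print(s["eef_pos"],s["grip_width"],s["force"],s["ee_rot"])
g=cv2.cvtColor(a,cv2.COLOR_RGB2HSV)
m=((g[...,1]<60)&(g[...,2]>130)).astype(np.uint8)
n,lab,st,ce=cv2.connectedComponentsWithStats(m)
for i in range(1,n):
    if st[i,4]>150:
        b=cv2.boxPoints(cv2.minAreaRect(np.argwhere(lab==i)[:,::-1].astype(np.float32))); print(st[i],[onz("wrist",c,46)[:2].round(1).tolist() for c in b])
go((583.5,-54,300),1.559)
```

```text
[586.67814487 -55.2385669  295.91648387] 0.4811746273172035 [-0.06396818  0.09477359 -4.94233106] [-0.00139242  0.71136237  0.70282237 -0.00153459]
[246   0  23 100 901] [[554.7, 130.7], [577.1, 131.9], [583.8, 34.0], [559.3, 32.4]]
[194  49  33  36 945] [[499.2, 85.5], [534.5, 85.0], [532.3, 49.2], [495.8, 49.7]]
[  483    79    77   341 13500] [[823.4, 50.9], [909.0, 49.8], [1060.0, -480.1], [932.9, -479.4]]
[239 102  27  28 565] [[546.2, 29.7], [576.4, 29.3], [575.8, -1.1], [544.7, -0.8]]
[ 208  166  129   98 6093] [[491.7, -173.7], [507.1, -41.7], [665.7, -49.6], [668.1, -182.9]]
[228 310  99  50 911] [[513.3, -275.8], [653.4, -258.3], [665.3, -348.7], [516.1, -368.8]]
t 11.73 yaw 1.559 pos [586.7 -55.2 295.9] row [ 0.12 -0.32 -0.41] [-0.004  0.    -0.   ]
```

View pics/w4.png

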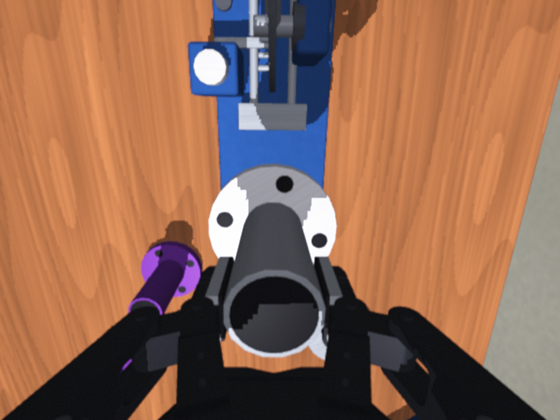

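Flange and jaw centres are both at column ~272.5, so x is aligned. The stub sits about 6 mm clear of the V. I'll lower it now.

{"op": "step_arm", "data": {
  "commands": "0.3 0 -0.1 3 -0.004 0 0;0.3 0 -0.1 6.5 -0.004 0 0;0.3 0 -0.1 10 -0.004 0 0;0.3 0 -0.1 13 -0.004 0 0;0.3 0 -0.1 15 -0.004 0 0;0.3 0 -0.1 16.5 -0.004 0 0;0.3 0 -0.1 17.5 -0.004 0 0;0.3 0 -0.1 18 -0.004 0 0;0.3 0 -0.1 18.3 -0.004 0 0;0.3 0 -0.1 18.5 -0.004 0 0;0.3 0 -0.1 18.5 -0.004 0 0;0.3 0 -0.1 18.5 -0.004 0 0"
}}

```text
time_s: 12.73
eef_pos: [585.6, -54.5, 111.6]
ee_rot: [0.001, 0.711, 0.703, 0.0]
force: [-1.6, 0.1, -5.7]
grip_width: 0.48
grip_force: 41.7
```

Run:
```python
from h import *
go((585.5,-55,108),1.559);print(sense()["force"])
for c in("scene","side"): save(c,"q_"+c)
a=cv2.imread("pics/q_scene.png")[150:290,250:400];b=cv2.imread("pics/q_side.png")[130:270,230:380]
cv2.imwrite("pics/q.png",cv2.resize(np.hstack([a,b]),None,fx=2.6,fy=2.6,interpolation=2))
```

```text
t 12.73 yaw 1.56 pos [585.6 -54.5 111.6] row [-0.05 -0.01  0.36] [0.001 0.    0.001]
[-1.62274311  0.11328052 -5.66082029]
```

View pics/q.png

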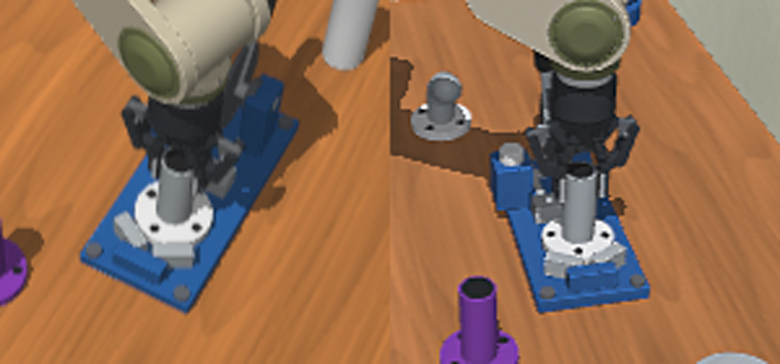

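The stub is between the jaws, still hanging about 3 mm above the plate (the wrist still carries its weight).

{"op": "step_arm", "data": {
  "commands": "0.3 0 0 0.15 0 0 0;0.3 0 0 0.3 0 0 0;0.3 0 0 0.4 0 0 0;0.3 0 0 0.4 0 0 0;0.3 0 0 0.4 0 0 0"
}}

```text
time_s: 13.25
eef_pos: [585.6, -54.9, 108.1]
ee_rot: [0.001, 0.711, 0.703, 0.0]
force: [-3.6, -1.4, 5.5]
grip_width: 0.482
grip_force: 43.2
```

{"op": "step_arm", "data": {
  "commands": "0.6 0 0 0 0 0 0;0.8 0 0 0 0 0 0;1 0 0 0 0 0 0;1 0 0 0 0 0 0;1 0 0 0 0 0 0;1 0 0 0 0 0 0;1 0 0 -2 0 0 0;1 0 0 -5 0 0 0;1 0 0 -9 0 0 0;1 0 0 -13 0 0 0;1 0 0 -16 0 0 0;1 0 0 -17 0 0 0;1 0 0 -17 0 0 0"
}}

```text
time_s: 14.33
eef_pos: [586.0, -54.5, 279.5]
ee_rot: [0.002, 0.711, 0.703, 0.001]
force: [-0.1, -0.0, -0.1]
grip_width: 1.001
grip_force: 0.0
```

Run:
```python
from h import *
a=save("wrist","w5");s=sense();print(s["eef_pos"],s["force"])
g=cv2.cvtColor(a,cv2.COLOR_RGB2HSV)
m=((g[...,1]<60)&(g[...,2]>185)).astype(np.uint8)
n,lab,st,ce=cv2.connectedComponentsWithStats(m)
for i in range(1,n):
    if st[i,4]>150: print(st[i],[onz("wrist",ce[i],z)[:2].round(1) for z in(34,102)])
go((525.5,62,150),1.559)
```

```text
[585.35097861 -54.33214324 276.90039597] [-1.20405118  0.45812653 -0.44745339]
[188  47  34  37 988] [array([510.7,  69.5]), array([524.6,  61.8])]
[249  49   4  49 181] [array([560.8,  59.4]), array([565.5,  53.5])]
[ 236  104   70   27 1602] [array([580.7,  14.5]), array([581.6,  17. ])]
[ 230  140   80   90 2564] [array([578.6, -72.7]), array([580. , -54.2])]
[ 307  315   68   53 1766] [array([ 681.3, -307.5]), array([ 663.7, -245.7])]
t 14.38 yaw 1.56 pos [585.4 -54.3 276.9] row [11.57 -6.12 12.68] [0.001 0.    0.001]
```

View pics/w5.png

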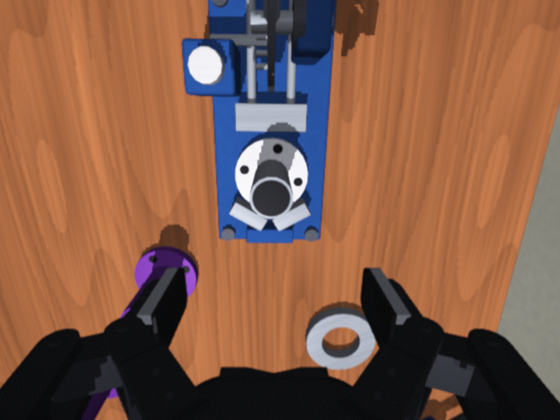

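The stub stands free on the plate between the V and the open jaw, with about 9 mm to the jaw. The button is at (206,65), which is world (525,62).

{"op": "step_arm", "data": {
  "commands": "0 3 -1.5 0 0 0 0;0 6 -3 0 0 0 0;0 9 -5 0 0 0 0;0 11.6 -6.2 0 0 0 0;0 11.6 -6.2 3 0 0 0;0 11.6 -6.2 6 0 0 0;0 11.6 -6.2 9 0 0 0;0 11.6 -6.2 12 0 0 0;0 11.6 -6.2 13.5 0 0 0;0 11.6 -6.2 14.5 0 0 0;0 11.6 -6.2 14.5 0 0 0;0 11.6 -6.2 14.5 0 0 0"
}}

```text
time_s: 15.38
eef_pos: [524.4, 62.3, 131.4]
ee_rot: [-0.0, 0.711, 0.703, -0.0]
force: [-0.2, 0.3, 0.7]
grip_width: 0.003
grip_force: 0.0
```

Run:
```python
from h import *
go((525,62,111),1.559);print(sense()["force"],sense()["grip_width"])
```

```text
t 15.38 yaw 1.56 pos [524.4  62.3 131.4] row [-0.03  0.07  2.04] [-0.001 -0.     0.001]
[-0.24003732  0.28430458  0.74215058] 0.0028269475569535855
```

{"op": "step_arm", "data": {
  "commands": "0 0 0 0.5 0 0 0;0 0 0 1 0 0 0;0 0 0 1.4 0 0 0;0 0 0 1.7 0 0 0;0 0 0 1.9 0 0 0;0 0 0 2.0 0 0 0;0 0 0 2.05 0 0 0;0 0 0 2.05 0 0 0;0 0 0 2.05 0 0 0"
}}

```text
time_s: 16.13
eef_pos: [524.7, 62.3, 111.6]
ee_rot: [0.0, 0.711, 0.703, 0.0]
force: [-1.3, 0.1, 4.5]
grip_width: -0.003
grip_force: 2.2
```

Run:
```python
from h import *
a=save("wrist","w6");save("side","q2_side");save("scene","q2_scene");s=sense();print(s["eef_pos"],s["force"])
def W(q): c,s=np.cos(-.012),np.sin(-.012); return np.array([584.5+c*q[0]-s*q[1],-59.2+s*q[0]+c*q[1],q[2]])
for c in("scene","side"):
    for j in(.65,.9):
        t=j-.4;print(c,j,proj(c,W((0,155+118*np.sin(t),100+118*np.cos(t)))).round(1),proj(c,W((0,155+159*np.sin(t),100+159*np.cos(t)))).round(1))
    print([(np.round(r["xy"],1),r["score"]) for r in spot_point(c,"lever_grip")[:2]])
```

```text
[524.67755649  62.33351724 111.52547416] [-1.18117283  0.08566247  3.85339198]
scene 0.65 [348.  151.1] [351.  139.2]
scene 0.9 [351.6 147.6] [355.8 134.6]
[(array([349. , 146.4]), 0.73), (array([316.6, 183.2]), 0.39)]
side 0.65 [289.4 147.4] [288.9 135.3]
side 0.9 [287.5 146.5] [286.3 134.5]
[(array([288.3, 145.8]), 0.56)]
```

{"op": "step_arm", "data": {
  "commands": "0 0 0 0.15 0 0 0;0 0 0 0.3 0 0 0;0 0 0 0.4 0 0 0;0 0 0 0.4 0 0 0;0 0 0 0.4 0 0 0;0 0 0 0.4 0 0 0"
}}

```text
time_s: 16.88
eef_pos: [525.0, 62.3, 109.7]
ee_rot: [0.001, 0.711, 0.703, 0.001]
force: [-8.7, 0.1, 29.1]
grip_width: 0.001
grip_force: 13.9
```

The button has bottomed out, so I'll retreat and check.

{"op": "step_arm", "data": {
  "commands": "0 0 0 -0.5 0 0 0;0 0 0 -2 0 0 0;0 0 0 -5 0 0 0;0 0 0 -9 0 0 0;0 -3 1.5 -13 0 0 0;0 -7 4 -16 0 0 0;0 -11 6 -17 0 0 0;0 -13 6 -19 0 0 0;0 -14 6 -21 0 0 0;0 -14 6 -21 0 0 0;0 -14 6 -21 0 0 0;0 -14 6 -21 0 0 0"
}}

```text
time_s: 17.88
eef_pos: [582.7, -77.7, 315.9]
ee_rot: [-0.001, 0.711, 0.703, -0.0]
force: [0.3, -0.4, 0.5]
grip_width: -0.001
grip_force: 0.0
```

Run:
```python
from h import *
a=save("wrist","w7");s=sense();print(s["time_s"],s["eef_pos"],s["force"])
b=cv2.imread("pics/w7.png")[0:260,150:400];cv2.imwrite("pics/w7c.png",cv2.resize(b,None,fx=2.2,fy=2.2,interpolation=2))
def W(q): c,s=np.cos(-.012),np.sin(-.012); return np.array([584.5+c*q[0]-s*q[1],-59.2+s*q[0]+c*q[1],q[2]])
for f in(45,59): print(f,proj("wrist",W((-40,f,46))),proj("wrist",W((40,f,46))))
for y in(0,6): print(y,proj("wrist",W((0,y,34))),proj("wrist",W((0,y,130))))
```

```text
17.9333 [582.62798688 -77.40783423 315.80380063] [ 0.07476389  0.5631442  -0.36450534]
45 [243.67691851 120.32843074] [307.96541543 120.46631876]
59 [243.34468396 108.50409054] [308.3978126  108.63718251]
0 [275.6281784  155.14178448] [275.94551587 169.72049527]
6 [275.64718414 150.5924345 ] [275.97196644 163.94261938]
```

View pics/w7c.png

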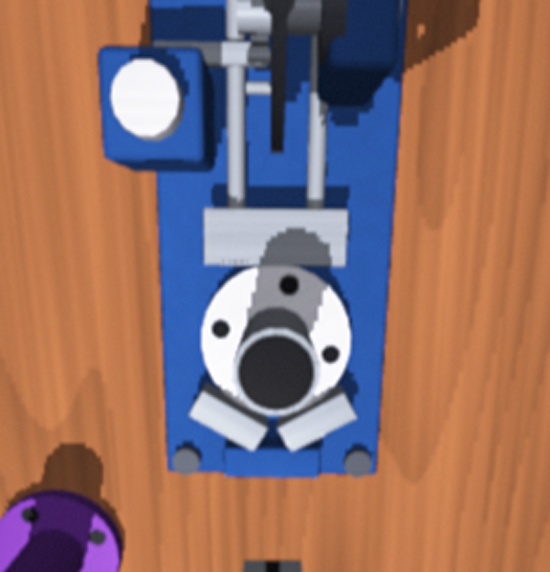

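The jaw edge is at full-image row 120.5, matching the prediction for a face at +45 mm. The jaw touches the flange, the flange is seated in the V, the button is up and the arm is clear.

```bash
python3 -c "
from rig import *
print(finish_job())"
```

```text
the job is handed in; nothing more can be done
None
```

The stub is clamped upright in the V by the sprung jaw and the job is handed in at about 18 s; the last wrist picture showed the jaw on the flange and the button up, and no verdict came back.

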